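# Stand the spice jar on the freshness marker and set it to five

## Robot

A 6-joint arm with a two-finger parallel gripper is mounted at the origin on a cart in front of the work surface, level with it; the furniture and walls round the work are solid. World frame = base frame: x ahead of the robot, y to its left, z up, the work surface at z = 0. Lengths are in m, angles in degrees, forces in N, time in s.
With the tool pointing down it reaches from about 0.15 to 0.775 m from the base axis. Payload 6.1 kg.
Tool frame: the origin (TCP) lies between the finger pads; the fingertips stand 25 mm ahead of it and the grasp point (between the pads) lies 6 mm ahead of it; z points along the fingers, y is the line along which they close (so a half turn about z gives the same grasp; the last joint's range is limited). The gripper opens to 85 mm and grips with 20 to 120 N. Pads are 22 mm wide; open, the fingers measure 114 mm over their backs; the gripper's body (76 mm by 85 mm) begins 54 mm behind the grasp point. The pads swing forward as they close: fully open they stand 13 mm farther back than shut.
Start: joints at [-74.198, 7.208, -2.269, 80.523, 0, 90], TCP at [0.143, -0.505, 0.256] pointing down, gripper open.
Joint ranges: [-155.77, 155.77], [-54.66, 111.73], [-72.52, 77.12], [-102.08, 115.82], [-83.92, 84.16], [-180, 180]. Speed limits (degrees/s): [136.94, 136.94, 172.46, 180, 180, 180].

## Interface

Orientations are given as [roll, pitch, yaw] about the fixed x, y, z axes, in that order (R = Rz(yaw) Ry(pitch) Rx(roll)).
In Python, from rig import sensors, vision, job gives the robot as it stands. The module is installed in compiled form; this text tells all that it offers.
- The arm moves only by the shell command python3 -m pendant 'ROWS'. ROWS is JSON, a list of rows, each a list of 5 numbers: the shift along the tool's x, y, z in cm, then the turn about the tool's z in degrees, then the finger opening in cm, from 0 to 8.54. A call has exactly 8 rows; each row shifts and turns the commanded pose from where the row before left it, along the tool's axes as they then stand; what a row does not reach is not made up. A row lasts 1/10 s, in which the tool goes at most 50 mm and 8.59 degrees, less where a joint would pass 70% of its speed; a pose out of reach is approached as far as the arm can. A call is refused whole if a number of a shift passes 5 or a number of a turn 8.59, either way. A call with a gripper value outside its range is refused whole. The fingers move at their own pace and stop on an object; the grip force is fixed at half the most. Time passes only in rows, so rows that do not move let the fingers close, or fill a call up. It gives the time, the measured TCP pose, the force, the opening and the grip force at its end, in the units of the state.
- sensors.state(): the state, without advancing time (a new reading comes with each control period).
- vision.grab_frame(name): name is "scene" or "top" or "wrist"; returns the picture (384x512x3 uint8, red, green, blue); there is no depth.
- vision.calibration(name): a dict with "camera_matrix" (3x3 intrinsics, pixels), "rvec" (rotation vector, rad) and "tvec" (3), from world to camera coordinates, as OpenCV has them; the wrist camera has in their place "mount" (4x4, takes a point from camera to tool coordinates, whose origin is the TCP and whose axes are the flange's). Camera axes: x right, y down, z forward; pixel columns grow to the right and rows downward; lengths in m; the calibration is good to about 2 mm. A picture is of the moment at which its call begins: read the wrist's pose just before it. calibration takes no time and is no camera call.
- job.sign_off(): hands the job in; it is judged then, once.
Trained networks look in the newest picture that a camera, given by its name, has taken for a name from the list of things; names that differ only in an ending like _2 or _b are one class to them, and where a whole thing is asked for, a point or a joint stands for the part that bears it (a point fixed in the world has none). Each returns a list of dicts, best first, with "p" (0 to 1); they miss things now and then, are a little off and sometimes report something else, mostly with a low value. They report only what shows in the picture. A call takes as long as a camera call.
- vision.find_in(thing, camera): "centre" ([x, y, z] in m, in world coordinates, good to about 4 mm: the middle of the surface that is visible of it).
- vision.cut_out(thing, camera): "region" (384x512 bool, what is visible of it).
The state is a dict: "clock": time; "joint_positions": joint angles; "qd": joint speeds; "tau": joint torques, N m; "eef_pos": TCP position; "ee_rot": TCP orientation; "contact_force": force on the tool from outside, world axes, zero at the start; "ft_torque": the same for the moment, N m; "opening": finger opening in m; "finger_force": force on a finger pad.
Only numpy, scipy, OpenCV 4.12 (cv2) and the standard library are available. Lean on these libraries where they do the work, as an engineer would, in place of code of your own. Each camera call takes 0.05 s, during which the arm holds its last target. There are 200 camera calls.

## Task

The spice jar with the green screw cap has just been opened and keeps for five more days. Stand it upright on the round tray of the freshness marker and press the marker's step button until its drum shows five dots in the window. Keep the jar upright on the way and leave the shaker and the garlic where they are.

Things in the scene. Friction and masses are not known exactly. Their poses are not given: they have to be found in the camera images.
- marker: Freshness marker, fixed to the drainer: wooden base 128 (x) x 184 (y) x 8 mm; on its left half (+y) a grey housing 68 x 68 mm, top at 80 mm, with a window in its top, and in front (-x) of it a grey block 46 mm high with the step button; on its right half a round tray. Origin: centre of the underside; x points from button to housing, y left, z up.
- tray (a point): Centre of the tray's floor (8 mm above the drainer, the top of the base plate). The tray is a circle of 72 mm inside diameter within a wooden rim 4 mm wide and 5 mm high. It lies at (0, -46, 8) mm in the marker's frame.
- button_top (a point): Centre of the top of the step button, a steel cap of 26 mm diameter; it goes down with the button. Released it is 82 mm above the drainer, at (-39, 50, 82) mm in the marker's frame; the housing's front wall (80 mm high) stands 28 mm behind its centre. Press straight down.
- window (a point): Centre of the reading window in the housing's top, 80 mm above the drainer, at (23, 58, 80) mm in the marker's frame. The opening is 30 (x) x 43 (y) mm; a short white tick on either side of it marks the middle.
- drum (a joint): Turn (rad) of the white eight-sided drum, 56 mm across flats, axis along the marker's y. Faces carry one to eight black dots; the one lying level under the window is the reading: dots = 1 + value / 0.785, five dots = 3.142; after eight comes one and the value grows on. A detent pulls it to whole steps; it starts at one, two or three dots. The ratchet drives it forward only.
- button (a joint): How far the step button is pressed (m): 0 released, 0.013 fully down at a hard stop. It springs back by itself. It resists with 1 N at first and 3 to 5 N at most on the way. A press past 9 mm advances the drum by exactly one step; after a shorter one the drum falls back. It must rise right up (within 1 mm) before the next press counts.
- spice_jar: Spice jar, upright: round, 46 mm in diameter, 106 mm high, 0.11 kg, clear body with a label and a green cap (fixed on it) 45 mm in diameter that takes up the top 20 mm or so. Origin: centre of its underside; z points up along it.
- shaker: Bystander: salt shaker, 44 mm in diameter, 90 mm high, grey domed top with holes. Jar, shaker and garlic stand in one row along x, in any order, 75 mm or more between centres. Origin: centre of its underside.
- garlic: Bystander: garlic bulb, about 60 mm wide and 58 mm high. Origin: centre of its underside.

How it is judged:
By the outcome, as a careful person would: the job done as asked, in the order asked, and still so for the second after the job is handed in, with the robot touching nothing.
It also fails if it takes over 59 s, if anything falls off the work surface, if the arm or the gripper's body presses on something with over 40 N, if the wrist force passes 120 N, or if a joint passes its speed limit or range.

## Working session

There is one attempt and no reset: what is moved stays moved. The work goes in short steps, Python scripts to look and compute and a shell command to move; the robot and the scene stay as the last step left them, time stands still between calls to the robot, and variables do not carry over. Pictures are saved under pics/ and viewed, at most 10 in all, crops included, and the job is handed in when it is done.

```bash
mkdir -p pics
python3 - <<'E'
from rig import sensors, vision
import cv2, numpy as np
s=sensors.state(); print(s)
ims=[]
for c in ("top","scene"):
    im=vision.grab_frame(c); ims.append(im)
    for t in ("spice_jar","shaker","garlic","marker","tray","button_top","window"):
        print(c,t,[(np.round(d["centre"],3).tolist(),round(d["p"],2)) for d in vision.find_in(t,c)[:2]])
cv2.imwrite("pics/top.png",ims[0][:,:,::-1]);cv2.imwrite("pics/scene.png",ims[1][:,:,::-1])
for c in ("top","scene"):print(vision.calibration(c))
E
```

```text
{'clock': 0.0, 'joint_positions': array([-7.41986640e+01,  7.24034235e+00, -2.32723371e+00,  8.05232475e+01,
        3.22634623e-04,  9.00017583e+01]), 'qd': array([-0.00943242,  0.07161891, -0.05411428,  0.02617722, -0.05686142,
        0.02734592]), 'tau': array([-3.78531713e-04, -4.35913396e+01,  3.52926993e+01,  1.72244426e-02,
       -1.82855757e-05, -1.69912084e-05]), 'eef_pos': array([ 0.14285906, -0.50480268,  0.25553031]), 'ee_rot': array([-1.79909176e+02, -3.19847040e-04,  1.57995772e+01]), 'contact_force': array([0.60819   , 0.092869  , 0.03364729]), 'ft_torque': array([ 0.01365272,  0.0125734 , -0.03383064]), 'finger_force': 0.0, 'opening': 0.08522361578960758}
top spice_jar [([0.505, -0.165, 0.102], 0.76)]
top shaker [([0.399, -0.152, 0.08], 0.56)]
top garlic [([0.59, -0.108, 0.038], 0.92)]
top marker [([0.478, 0.212, 0.011], 0.88)]
top tray [([0.479, 0.214, 0.007], 0.66)]
top button_top [([0.44, 0.245, 0.082], 0.5)]
top window [([0.483, 0.214, 0.008], 0.74)]
scene spice_jar [([0.515, -0.156, 0.074], 0.81)]
scene shaker [([0.412, -0.154, 0.051], 0.69)]
scene garlic [([0.597, -0.105, 0.037], 0.84)]
scene marker [([0.496, 0.163, 0.006], 0.77)]
scene tray [([0.495, 0.168, 0.005], 0.67)]
scene button_top []
scene window [([0.499, 0.161, 0.005], 0.6)]
{'camera_matrix': array([[361.07663591,   0.        , 251.34682823],
       [  0.        , 361.07663591, 195.63760445],
       [  0.        ,   0.        ,   1.        ]]), 'rvec': array([ 2.10473687, -2.11039419,  0.23179981]), 'tvec': array([0.05857593, 0.50345009, 0.82363181])}
{'camera_matrix': array([[364.2478096 ,   0.        , 256.65278722],
       [  0.        , 364.2478096 , 188.35963402],
       [  0.        ,   0.        ,   1.        ]]), 'rvec': array([ 0.5631605 ,  2.90483135, -0.69680162]), 'tvec': array([ 0.44165896, -0.18759903,  1.09745187])}
```

View pics/top.png

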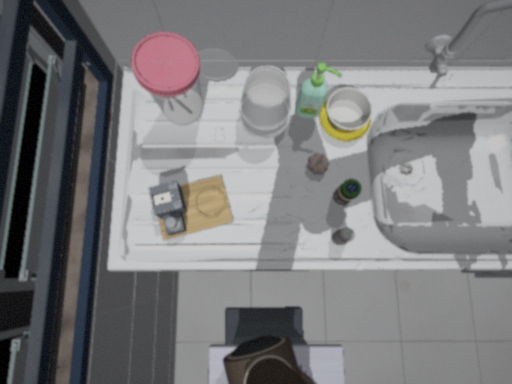

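View pics/scene.png

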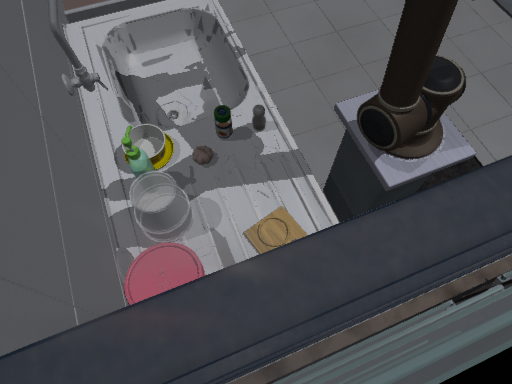

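The top view shows the jar at (348,190), the shaker at (343,235), the garlic at (318,163) and the marker around (192,207), turned by about 15°. The scene view has the housing hidden, with the tray at (273,233).

Run:
```python
import cv2, numpy as np
im=cv2.imread("pics/top.png")
a=cv2.resize(im[170:242,145:240],None,fx=6,fy=6,interpolation=cv2.INTER_CUBIC)
b=cv2.resize(im[150:250,300:370],None,fx=3,fy=3,interpolation=cv2.INTER_CUBIC)
o=np.zeros((432,a.shape[1]+b.shape[1],3),np.uint8);o[:a.shape[0],:a.shape[1]]=a;o[:300,a.shape[1]:]=b
cv2.imwrite("pics/crop.png",o);print(a.shape)
```

```text
(432, 570, 3)
```

View pics/crop.png

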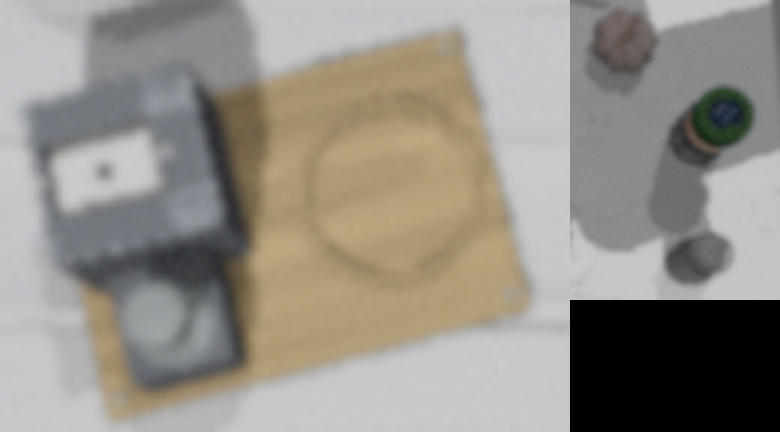

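The crop shows the window at crop (105,171) reading one dot, the button top at (154,312), the tray centre at (399,188), the plate corners at (463,30), (530,308) and (108,420), and the jar cap at (722,116).

```bash
cat > h.py <<'E'
import cv2, numpy as np
from scipy.optimize import least_squares
from rig import vision
def ray(cam,px,z):
    c=vision.calibration(cam);R=cv2.Rodrigues(c["rvec"])[0];t=np.ravel(c["tvec"])
    d=R.T@np.linalg.inv(c["camera_matrix"])@np.r_[px,1.];o=-R.T@t
    return o+d*(z-o[2])/d[2]
E
python3 - <<'E'
from h import *
f=lambda x,y:np.array([x/6+145-.42,y/6+170-.42])
M=[((463,30),(64,-92,8)),((530,308),(-64,-92,8)),((108,420),(-64,92,8)),((154,312),(-39,50,82)),((105,171),(23,58,78)),((399,188),(0,-46,11))]
W=np.array([ray("top",f(*p),m[2]/1e3)[:2] for p,m in M]);L=np.array([m[:2] for _,m in M])/1e3
rot=lambda a:np.array([[np.cos(a),-np.sin(a)],[np.sin(a),np.cos(a)]])
r=least_squares(lambda v:((L@rot(v[2]).T+v[:2])-W).ravel(),[.48,.21,.2])
print(r.x,np.degrees(r.x[2]),"resid mm",np.round(r.fun.reshape(-1,2)*1e3,1).tolist())
for n,p in (("tray",(0,-.046)),("button",(-.039,.05)),("win",(.023,.058))):print(n,rot(r.x[2])@p+r.x[:2])
print("jar",ray("top",((722-570)/3+300-.33,116/3+150-.33),.106))
print("garlic",ray("top",((624-570)/3+300-.33,41/3+150-.33),.04),"shaker",ray("top",((711-570)/3+300-.33,250/3+150-.33),.08))
for t in ("spice_jar","shaker"):
    vision.grab_frame("scene");m=vision.cut_out(t,"scene")[0]["region"];y,x=np.nonzero(m)
    print(t,x.min(),x.max(),y.min(),y.max(),ray("scene",(x[y<y.min()+8].mean(),y.min()+7),.1 if t=="spice_jar" else .085))
E
```

```text
[0.48670176 0.2065839  0.25387922] 14.546207594758828 resid mm [[1.6, -0.3], [-0.8, -2.4], [-0.5, 0.4], [-0.1, -0.3], [1.3, 0.3], [-1.5, 2.3]]
tray [0.49825515 0.16205841]
button [0.43639386 0.2451859 ]
win [0.49439719 0.26850143]
jar [ 0.50893602 -0.17029739  0.106     ]
garlic [ 0.59000135 -0.11055463  0.04      ] shaker [ 0.40911836 -0.16264439  0.08      ]
spice_jar 214 232 105 139 [ 0.5113518  -0.17241379  0.1       ]
shaker 252 265 105 131 [ 0.4128268 -0.146556   0.085    ]
```

```bash
python3 -m pendant '[[4,-2,0,0,8.5],[4,-2,0,0,8.5],[4,-2,0,0,8.5],[4,-2,0,0,8.5],[4,-2,0,0,8.5],[4,-2,0,0,8.5],[4,-2,0,0,8.5],[4,-2,0,0,8.5]]'; python3 -c "
from rig import sensors;print(sensors.state()['joint_positions'])"
```

```text
clock: 1.8
eef_pos: [0.4084, -0.2626, 0.2566]
ee_rot: [180.0, -0.0, 15.8]
contact_force: [0.9, -0.5, -0.4]
opening: 0.0852
finger_force: 0.0
[-3.27364136e+01  2.90031926e+00 -6.98392039e+00  8.00762735e+01
 -6.41660359e-03  1.31460592e+02]
```

```bash
python3 -m pendant '[[0,0,0,-8,8.5],[0,0,0,-8,8.5],[0,0,0,-8,8.5],[3.4,-0.15,0,0,8.5],[3.4,-0.15,0,0,8.5],[3.4,-0.15,0,0,8.5],[3.4,-0.15,0,0,8.5],[0,0,0,0,8.5]]'
python3 - <<'E'
from h import *
from rig import sensors
from scipy.spatial.transform import Rotation as Ro
s=sensors.state();im=vision.grab_frame("wrist");cv2.imwrite("pics/w1.png",im[:,:,::-1])
T=np.eye(4);T[:3,:3]=Ro.from_euler("xyz",s["ee_rot"],degrees=True).as_matrix();T[:3,3]=s["eef_pos"]
c=vision.calibration("wrist");X=T@c["mount"];K=c["camera_matrix"];print(s["eef_pos"],s["ee_rot"],X[:3,3])
def w(px,z):
    d=X[:3,:3]@np.linalg.inv(K)@np.r_[px,1.];return X[:3,3]+d*(z-X[2,3])/d[2]
print(vision.find_in("spice_jar","wrist")[:2],vision.find_in("garlic","wrist")[:1],vision.find_in("shaker","wrist")[:1])
hsv=cv2.cvtColor(im,cv2.COLOR_RGB2HSV);m=((abs(hsv[...,0].astype(int)-60)<18)&(hsv[...,1]>110)&(hsv[...,2]>40)).astype(np.uint8)
n,l,st,ce=cv2.connectedComponentsWithStats(m);k=1+st[1:,4].argmax()
cs,_=cv2.findContours((l==k).astype(np.uint8),0,2);(u,v),r=cv2.minEnclosingCircle(max(cs,key=cv2.contourArea))
print((u,v),r,w((u,v),.106),"diam",np.linalg.norm(w((u+r,v),.106)-w((u-r,v),.106)))
E
```

```text
clock: 2.6
eef_pos: [0.5102, -0.1702, 0.2557]
ee_rot: [-180.0, -0.0, 40.0]
contact_force: [0.3, -0.2, 0.3]
opening: 0.085
finger_force: 0.0
[ 0.5101979  -0.17017434  0.25570038] [-1.79972083e+02 -4.48176948e-02  4.00240137e+01] [ 0.57013935 -0.11888959  0.37188204]
[{'centre': [0.5122, -0.1658, 0.1103], 'p': 0.56}] [{'centre': [0.5928, -0.1211, 0.0415], 'p': 0.61}] [{'centre': [0.4176, -0.1561, 0.0716], 'p': 0.82}]Traceback (most recent call last):
  File "<stdin>", line 11, in <module>
ValueError: attempt to get argmax of an empty sequence
```

View pics/w1.png

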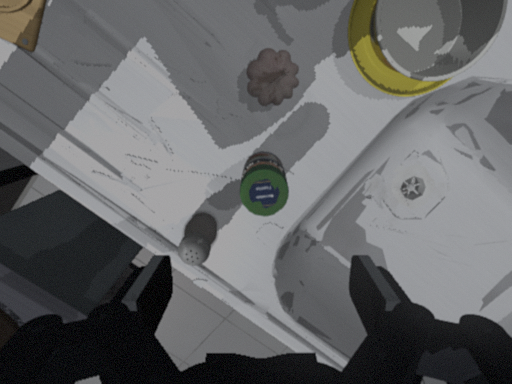

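The wrist view shows the cap at (264,191), centred between the fingers. The shaker is at (197,240) and the garlic at (273,77), and neither is in the way.

```bash
cat >> h.py <<'E'
from rig import sensors
from scipy.spatial.transform import Rotation as Ro
def wray(s,px,z):
    T=np.eye(4);T[:3,:3]=Ro.from_euler("xyz",s["ee_rot"],degrees=True).as_matrix();T[:3,3]=s["eef_pos"]
    c=vision.calibration("wrist");X=T@c["mount"]
    d=X[:3,:3]@np.linalg.inv(c["camera_matrix"])@np.r_[px,1.];return X[:3,3]+d*(z-X[2,3])/d[2]
E
python3 -c "
from h import *
s=sensors.state()
print(wray(s,(264,191),.106),wray(s,(240,191),.106),wray(s,(288,191),.106),wray(s,(197,245),.08))"
```

```text
[ 0.50870503 -0.17481694  0.106     ] [ 0.49485737 -0.15818777  0.106     ] [ 0.52255323 -0.19144677  0.106     ] [ 0.41272807 -0.16397754  0.08      ]
```

```bash
python3 -m pendant '[[-0.2,0.1,3,0,8.5],[0,0,3,0,8.5],[0,0,3,0,8.5],[0,0,3,0,8.5],[0,0,2.8,0,8.5],[0,0,2,0,8.5],[0,0,1,0,8.5],[0,0,0,0,8.5]]'; python3 -m pendant '[[0,0,0,0,4],[0,0,0,0,4],[0,0,0,0,4],[0,0,0,0,4],[0,0,0,0,4],[0,0,0,0,4],[0,0,0,0,4],[0,0,0,0,4]]'
```

```text
clock: 3.6
eef_pos: [0.5057, -0.1748, 0.0774]
ee_rot: [-179.9, 0.1, 39.7]
contact_force: [-0.2, 1.1, 0.1]
opening: 0.0851
finger_force: 0.0
clock: 4.4
eef_pos: [0.508, -0.1748, 0.0799]
ee_rot: [179.9, -0.1, 39.8]
contact_force: [-1.7, -1.3, 5.5]
opening: 0.0441
finger_force: 60.6
```

```bash
python3 -m pendant '[[0,0,-0.5,0,4],[0,0,-1,0,4],[0,0,-1.5,0,4],[0,0,-1.5,0,4],[0,0,-1.5,0,4],[0,0,-1,0,4],[0,0,-0.5,0,4],[0,0,0,0,4]]'; python3 -m pendant '[[0.4,-0.5,0,0,4],[0.8,-1,0,0,4],[1.2,-1.5,0,0,4],[1.6,-2,0,0,4],[1.6,-2,0,0,4],[1.6,-2,0,0,4],[1.6,-2,0,0,4],[1.6,-2,0,0,4]]'; python3 -m pendant '[[1.6,-2,0,0,4],[1.6,-2,0,0,4],[1.6,-2,0,0,4],[1.6,-2,0,0,4],[1.2,-1.5,0,0,4],[0.8,-1,0,0,4],[0.4,-0.5,0,0,4],[0,0,0,0,4]]'
python3 - <<'E'
from h import *
s=sensors.state();im=vision.grab_frame("wrist");cv2.imwrite("pics/w2.png",im[:,:,::-1]);t=vision.grab_frame("top")
cv2.imwrite("pics/t2.png",cv2.resize(t[150:260,130:260],None,fx=5,fy=5,interpolation=2)[:,:,::-1])
print(s["eef_pos"],s["ee_rot"],s["joint_positions"],vision.find_in("tray","wrist")[:1],vision.find_in("spice_jar","wrist")[:1])
E
```

```text
clock: 5.2
eef_pos: [0.5073, -0.1745, 0.154]
ee_rot: [179.9, -0.0, 39.8]
contact_force: [0.8, -0.2, -1.2]
opening: 0.0439
finger_force: 61.1
clock: 6.0
eef_pos: [0.5029, -0.006, 0.1527]
ee_rot: [-179.9, 0.0, 39.8]
contact_force: [0.3, 0.1, -0.6]
opening: 0.0438
finger_force: 61.1
clock: 6.8
eef_pos: [0.5006, 0.1335, 0.153]
ee_rot: [-180.0, 0.0, 39.9]
contact_force: [0.3, -1.2, -1.6]
opening: 0.0437
finger_force: 61.1
[0.50057606 0.133476   0.15300764] [-1.79989378e+02  3.22624277e-02  3.98694505e+01] [ 1.49323203e+01  7.64403061e+00 -1.47745154e+01  6.76151871e+01
 -3.97069995e-03  1.55062874e+02] [{'centre': [0.4954, 0.2301, 0.0454], 'p': 0.6}] [{'centre': [0.5116, 0.1422, 0.1819], 'p': 0.74}]
```

View pics/w2.png

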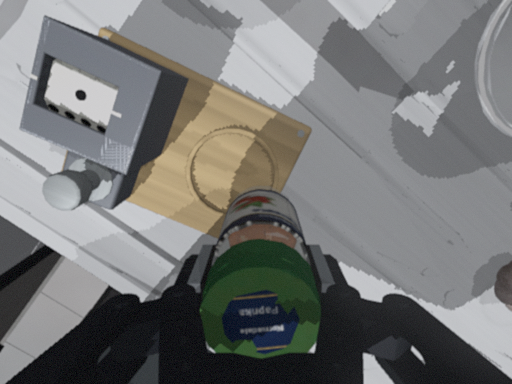

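The wrist view shows the drum reading one dot at (80,95), the button top at (63,190), the tray circle centred near (232,168), plate corners at (311,128) and (100,30), and the jar held upright with its cap at (262,300).

Run:
```python
from h import *
s=sensors.state()
M=[((311,128),(64,-92,8)),((100,29),(64,92,8)),((63,189),(-39,50,82)),((79,94),(23,58,79)),((232,168),(0,-46,12))]
W=np.array([wray(s,p,m[2]/1e3)[:2] for p,m in M]);L=np.array([m[:2] for _,m in M])/1e3
rot=lambda a:np.array([[np.cos(a),-np.sin(a)],[np.sin(a),np.cos(a)]])
r=least_squares(lambda v:((L@rot(v[2]).T+v[:2])-W).ravel(),[.48,.21,.2])
print(r.x,np.degrees(r.x[2]),"resid mm",np.round(r.fun.reshape(-1,2)*1e3,1).tolist())
for n,p in (("tray",(0,-.046)),("button",(-.039,.05))):print(n,rot(r.x[2])@p+r.x[:2])
print("cap",wray(s,(262,300),.153-.0799+.106),wray(s,(203,300),.179),wray(s,(320,300),.179))
A=Ro.from_euler("xyz",s["ee_rot"],degrees=True).as_matrix()
for o in ((0.4983,.1615),(rot(r.x[2])@(0,-.046)+r.x[:2])): print(A.T@(np.r_[o,s["eef_pos"][2]]-s["eef_pos"]))
```

```text
[0.4875808  0.20640851 0.26912399] 15.419669008538548 resid mm [[3.6, -1.4], [2.8, 3.5], [-2.8, -0.2], [-0.9, 2.0], [-2.7, -3.9]]
tray [0.4998116  0.16206432]
button [0.43669028 0.24423912]
cap [0.51072328 0.14062121 0.1791    ] [0.49765753 0.15622759 0.179     ] [0.52345945 0.12518238 0.179     ]
[ 1.67443685e-02 -2.42448687e-02 -6.88386543e-06]
[ 1.82674788e-02 -2.37123892e-02 -7.19853996e-06]
```

```bash
python3 -m pendant '[[0.4,-0.6,0,0,4],[0.8,-1.2,0,0,4],[0.4,-0.6,0,0,4],[0,0,0.8,0,4],[0,0,1.5,0,4],[0,0,1.5,0,4],[0,0,1,0,4],[0,0,0.5,0,4]]'; python3 -m pendant '[[0,0,0.4,0,4],[0,0,0.3,0,4],[0,0,0.2,0,4],[0,0,0.2,0,4],[0,0,0,0,4],[0,0,0,0,4],[0,0,0,0,4],[0,0,0,0,4]]'
```

```text
clock: 7.8
eef_pos: [0.4972, 0.1614, 0.0989]
ee_rot: [-180.0, 0.1, 39.8]
contact_force: [0.5, -0.3, -0.5]
opening: 0.044
finger_force: 61.1
clock: 8.6
eef_pos: [0.498, 0.1616, 0.0895]
ee_rot: [180.0, -0.0, 39.8]
contact_force: [-0.7, 0.4, -0.6]
opening: 0.0439
finger_force: 61.1
```

```bash
python3 -m pendant '[[0,0,0.1,0,4],[0,0,0.1,0,4],[0,0,0,0,4],[0,0,0,0,4],[0,0,0,0,4],[0,0,0,0,4],[0,0,0,0,4],[0,0,0,0,4]]'
```

```text
clock: 9.4
eef_pos: [0.4981, 0.1616, 0.0878]
ee_rot: [180.0, -0.0, 39.8]
contact_force: [-1.5, -0.6, 5.2]
opening: 0.0437
finger_force: 61.4
```

```bash
python3 -m pendant '[[0,0,0,0,5],[0,0,0,0,5.5],[0,0,0,0,6],[0,0,0,0,6.5],[0,0,0,0,7],[0,0,0,0,7],[0,0,0,0,7],[0,0,0,0,7]]';python3 -m pendant '[[0,0,-0.5,0,7],[0,0,-1,0,7],[0,0,-2,0,7],[0,0,-2,0,7],[0,0,-2,0,7],[0,0,-2,0,7],[0,0,-1,0,7],[0,0,0,0,7]]';  python3 - <<'E'
from h import *
s=sensors.state();im=vision.grab_frame("wrist");cv2.imwrite("pics/w3.png",im[:,:,::-1])
print(s["eef_pos"],s["ee_rot"])
E
```

```text
clock: 10.2
eef_pos: [0.4978, 0.1616, 0.0873]
ee_rot: [-180.0, 0.0, 39.8]
contact_force: [0.1, -0.0, -0.0]
opening: 0.0701
finger_force: 0.0
clock: 11.0
eef_pos: [0.4987, 0.1618, 0.1943]
ee_rot: [179.9, -0.2, 39.8]
contact_force: [-0.7, 0.0, 0.2]
opening: 0.0696
finger_force: 0.0
[0.49872483 0.16183263 0.19427506] [179.92766226  -0.18358454  39.80254552]
```

View pics/w3.png

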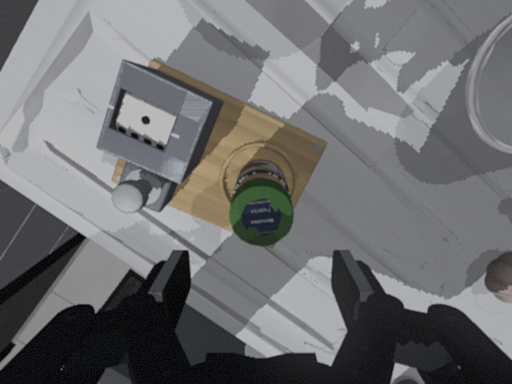

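The wrist view shows the jar upright inside the tray ring, with its cap at (262,215), the ring around (258,170) and the button top at (129,195).

Run:
```python
from h import *
s=sensors.state()
print(wray(s,(129,195),.082),wray(s,(112,195),.082),wray(s,(146,195),.082),"cap",wray(s,(262,213),.114))
A=Ro.from_euler("xyz",s["ee_rot"],degrees=True).as_matrix()
print(A.T@(np.array([.4366,.2445,.194])-s["eef_pos"]))
```

```text
[0.43928341 0.24545296 0.082     ] [0.43089585 0.25552275 0.082     ] [0.44767185 0.23538212 0.082     ] cap [0.50267109 0.16496708 0.114     ]
[ 0.00572328 -0.10308298 -0.00115879]
```

```bash
python3 -m pendant '[[0,-1,0,0,7],[0.1,-2,0,0,4],[0.2,-2.5,0,0,0],[0.2,-2.5,0,0,0],[0.1,-1.5,0,0,0],[0,-0.8,0,0,0],[0,0,0,0,0],[0,0,0,0,0]]'; python3 -m pendant '[[0,0,1,0,0],[0,0,2,0,0],[0,0,2,0,0],[0,0,1.5,0,0],[0,0,1,0,0],[0,0,0.4,0,0],[0,0,0,0,0],[0,0,0,0,0]]';python3 - <<'E'
from h import *
im=vision.grab_frame("wrist");cv2.imwrite("pics/w4.png",im[:,:,::-1])
print(sensors.state()["joint_positions"])
E
```

```text
clock: 11.85
eef_pos: [0.4366, 0.2443, 0.1921]
ee_rot: [180.0, 0.0, 39.8]
contact_force: [1.1, 0.4, -0.0]
opening: 0.0001
finger_force: 0.0
clock: 12.65
eef_pos: [0.4369, 0.2446, 0.1139]
ee_rot: [180.0, -0.1, 39.8]
contact_force: [0.3, -0.5, 0.6]
opening: 0.0001
finger_force: 0.0
[ 2.92432960e+01  6.85186972e+00 -2.07330026e+01  6.23425277e+01
 -4.29325362e-04  1.69451012e+02]
```

View pics/w4.png

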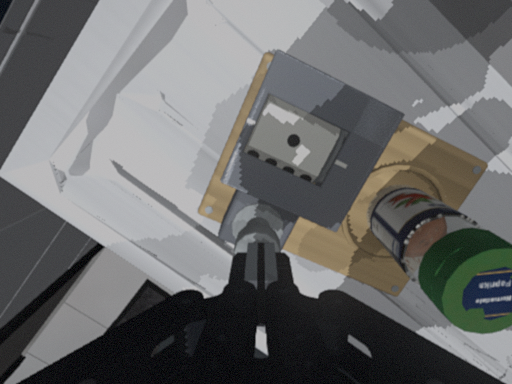

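The wrist view shows the fingertips over the button at (258,225), the drum at one dot at (293,140), and the jar standing in the tray clear of the gripper.

```bash
python3 -m pendant '[[0,0,0.4,0,0],[0,0,0.4,0,0],[0,0,0.4,0,0],[0,0,0.4,0,0],[0,0,0.2,0,0],[0,0,0,0,0],[0,0,0,0,0],[0,0,0,0,0]]'; python3 -m pendant '[[0,0,-0.6,0,0],[0,0,-0.6,0,0],[0,0,-0.6,0,0],[0,0,0,0,0],[0,0,0,0,0],[0,0,0,0,0],[0,0,0,0,0],[0,0,0,0,0]]'
python3 - <<'E'
from h import *
im=vision.grab_frame("wrist");cv2.imwrite("pics/w5.png",cv2.resize(im[80:200,220:380],None,fx=3,fy=3)[:,:,::-1])
E
```

```text
clock: 13.5
eef_pos: [0.4365, 0.2445, 0.0953]
ee_rot: [-180.0, 0.0, 39.8]
contact_force: [-0.3, 0.2, 1.4]
opening: -0.0002
finger_force: 0.7
clock: 14.3
eef_pos: [0.4364, 0.2444, 0.1131]
ee_rot: [-180.0, 0.0, 39.8]
contact_force: [-0.8, 0.4, 0.3]
opening: 0.0
finger_force: 0.0
```

View pics/w5.png

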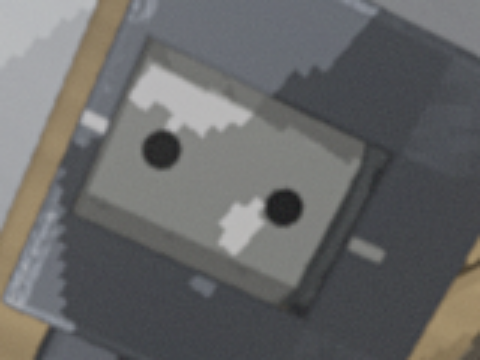

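Crop: the drum now shows two dots, at (160,150) and (283,207). One press gives one step, so three more are needed.

```bash
python3 -m pendant '[[0,0,0.4,0,0],[0,0,0.4,0,0],[0,0,0.4,0,0],[0,0,0.4,0,0],[0,0,0.2,0,0],[0,0,0,0,0],[0,0,0,0,0],[0,0,0,0,0]]'; python3 -m pendant '[[0,0,-0.6,0,0],[0,0,-0.6,0,0],[0,0,-0.6,0,0],[0,0,0,0,0],[0,0,0,0,0],[0,0,0,0,0],[0,0,0,0,0],[0,0,0,0,0]]';python3 -m pendant '[[0,0,0.4,0,0],[0,0,0.4,0,0],[0,0,0.4,0,0],[0,0,0.4,0,0],[0,0,0.2,0,0],[0,0,0,0,0],[0,0,0,0,0],[0,0,0,0,0]]'; python3 -m pendant '[[0,0,-0.6,0,0],[0,0,-0.6,0,0],[0,0,-0.6,0,0],[0,0,0,0,0],[0,0,0,0,0],[0,0,0,0,0],[0,0,0,0,0],[0,0,0,0,0]]'
python3 - <<'E'
from h import *
im=vision.grab_frame("wrist");cv2.imwrite("pics/w6.png",cv2.resize(im[80:200,220:380],None,fx=3,fy=3)[:,:,::-1])
E
```

```text
clock: 15.15
eef_pos: [0.4365, 0.2445, 0.0954]
ee_rot: [180.0, 0.0, 39.8]
contact_force: [-0.3, 0.0, 1.7]
opening: 0.0001
finger_force: 0.7
clock: 15.95
eef_pos: [0.4364, 0.2444, 0.113]
ee_rot: [-180.0, 0.0, 39.8]
contact_force: [-0.4, -0.3, -0.1]
opening: -0.0002
finger_force: 0.0
clock: 16.75
eef_pos: [0.4365, 0.2445, 0.0954]
ee_rot: [180.0, 0.0, 39.8]
contact_force: [0.4, -0.0, 1.9]
opening: -0.0001
finger_force: 0.7
clock: 17.55
eef_pos: [0.4364, 0.2444, 0.113]
ee_rot: [-180.0, 0.0, 39.8]
contact_force: [-0.6, 0.1, 0.2]
opening: 0.0003
finger_force: 0.0
```

View pics/w6.png

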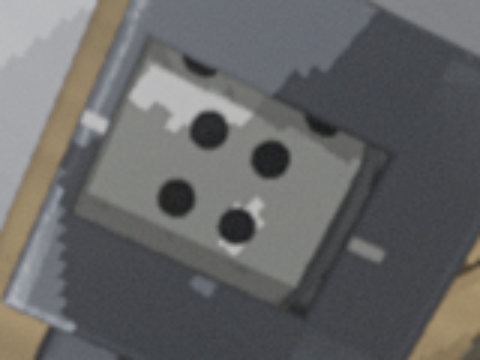

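Crop: four dots lie level in the window, around (223,180). The partial ones at the top edge belong to the neighbouring face. One more press, then retreat upward.

```bash
python3 -m pendant '[[0,0,0.4,0,0],[0,0,0.4,0,0],[0,0,0.4,0,0],[0,0,0.4,0,0],[0,0,0.2,0,0],[0,0,0,0,0],[0,0,0,0,0],[0,0,0,0,0]]'; python3 -m pendant '[[0,0,-0.6,0,0],[0,0,-0.6,0,0],[0,0,-1,0,0],[0,0,-2,0,0],[0,0,-2,0,0],[0,0,-2,0,0],[0,0,-1,0,0],[0,0,0,0,0]]'
python3 - <<'E'
from h import *
im=vision.grab_frame("wrist");cv2.imwrite("pics/w7.png",cv2.resize(im[0:330,80:512],None,fx=1.8,fy=1.8)[:,:,::-1])
print([d["centre"] for t in ("shaker","garlic") for d in (vision.grab_frame("top") is not None and vision.find_in(t,"top"))[:1]])
E
```

```text
clock: 18.4
eef_pos: [0.4365, 0.2445, 0.0954]
ee_rot: [180.0, 0.0, 39.8]
contact_force: [0.6, -0.3, 1.5]
opening: 0.0001
finger_force: 0.7
clock: 19.2
eef_pos: [0.4373, 0.2449, 0.1891]
ee_rot: [180.0, -0.2, 39.8]
contact_force: [0.5, -0.7, -0.3]
opening: 0.0003
finger_force: 0.0
[[0.4044, -0.1509, 0.0761], [0.5886, -0.1084, 0.0377]]
```

View pics/w7.png

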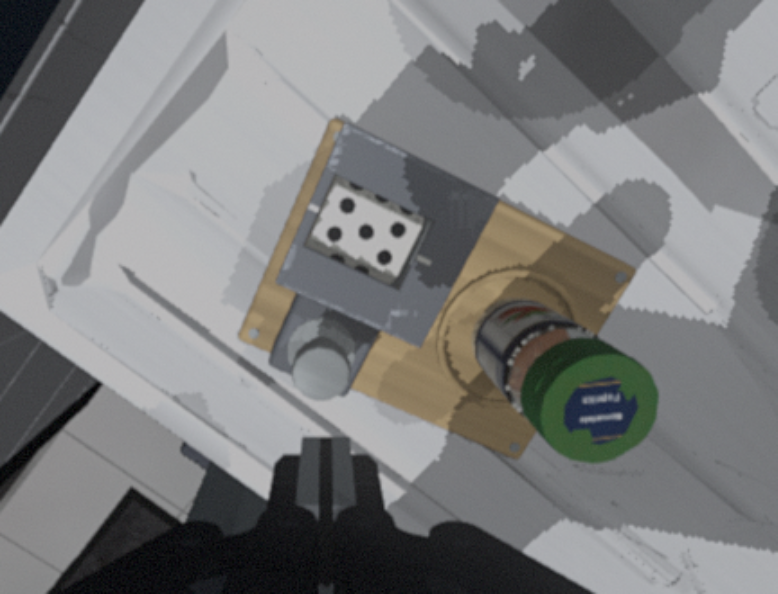

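The drum shows five dots, centred at (366,232), the button is released, and the jar stands upright in the tray. The shaker and garlic have not moved.

```bash
python3 -c "
from rig import job;print(job.sign_off())"
```

```text
the job is handed in; nothing more can be done
None
```

The spice jar stands upright on the marker's tray, the drum shows five dots, the shaker and garlic are where they were, and the job is handed in after about 19 s of robot time.

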